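# Chock the pot dolly and lift its drawbar off the ball

## Robot

A 6-joint arm with a two-finger parallel gripper is mounted at the origin on the work surface. World frame = base frame: x ahead of the robot, y to its left, z up, the work surface at z = 0. Lengths are in m, angles in degrees, forces in N, time in s.
With the tool pointing down it reaches from about 0.275 to 0.85 m from the base axis. Payload 19 kg.
Tool frame: the origin (TCP) lies on the centre line of the jaws, within the pads' length; the fingertips stand 11 mm ahead of it and the grasp point (between the pads) lies 8 mm behind it; x points along the fingers, y is the direction in which the jaws open and shut, and the axes are right-handed (so a half turn about x gives the same grasp; the last joint's range is limited). The gripper opens to 85 mm and grips with 20 to 120 N. Pads are 22 mm wide; open, the fingers measure 114 mm over their backs; the gripper's body (76 mm by 85 mm) begins 54 mm behind the grasp point. The pads swing forward as they close: fully open they stand 13 mm farther back than shut.
Start: joints at [-75.344, 8.623, 82.357, -0, 89.026, -7.678], TCP at [0.218, -0.532, 0.242] pointing down, gripper open.
Joint ranges: [-160.23, 160.23], [-39.13, 120.54], [6.94, 153.29], [-79.49, 259.48], [9.18, 160.14], [-161.06, 161.06]. Speed limits (degrees/s): [108.29, 108.29, 127.2, 172.46, 172.46, 172.46].

## Interface

Orientations are given as [roll, pitch, yaw] about the fixed x, y, z axes, in that order (R = Rz(yaw) Ry(pitch) Rx(roll)).
In Python, from station import status, get_image, camera_info, finish_job gives the robot as it stands. The module is installed in compiled form; this text tells all that it offers.
- The arm moves only by the tool jog_arm, never from a script. Its argument "steps" is one flat list of numbers, 5 for each row, row after row: the gripper command: -1 is fully open, 1 is shut, values between are in proportion, then the shift along the tool's x, y, z each as a share of 0.75 m, from -1 to 1, then the turn about the tool's x as a share of 360 degrees, from -1 to 1. A call has 1 to 12 rows; each row is the pose to reach, as a shift and turn from the pose commanded when the call began, along the tool's axes at that moment, turning the shorter way round; what a row does not reach only later rows make up. A row lasts 1/10 s, in which the tool goes at most 50 mm and 8.59 degrees, less where a joint would pass 70% of its speed; a pose out of reach is approached as far as the arm can. A call with a number of a shift or a turn outside -1 to 1 is refused whole. A call with a gripper value outside its range is refused whole. The fingers move at their own pace and stop on an object; the grip force is fixed at half the most. Time passes only in rows, so rows that repeat a pose let the fingers close. It gives the time, the measured TCP pose, the force and the opening at its end, in the units of the state.
- status.read_state(): the state, without advancing time (a new reading comes with each control period).
- get_image(name): name is "side" or "top"; returns the picture (480x640x3 uint8, blue, green, red); there is no depth.
- camera_info(name): a dict with "fov_y" (degrees; the focal length in pixels is half the picture's height over the tangent of half this angle, whatever the lens; pixels are square), "cx", "cy" (the principal point, pixels), "D" ([k1, k2, p1, p2, k3] as OpenCV has them; the pictures are not rectified), "camera_from_world" (4x4, takes a point from world to camera coordinates). Camera axes: x right, y down, z forward; pixel columns grow to the right and rows downward; lengths in m; the calibration is good to about 2 mm. A picture is of the moment at which its call begins. camera_info takes no time and is no camera call.
- finish_job(): hands the job in, once; it reports no verdict.
The state is a dict: "t": time; "joint_positions": joint angles; "qvel": joint speeds; "joint_torque": joint torques, N m; "eef_pos": TCP position; "tool_rot": TCP orientation; "contact_force": force on the tool from outside, world axes, zero at the start; "moment": the same for the moment, N m; "grip_width": finger opening in m.
Only numpy, scipy, OpenCV 4.12 (cv2) and the standard library are available. Lean on these libraries where they do the work, as an engineer would, in place of code of your own. Each camera call takes 0.05 s, during which the arm holds its last target. There are 200 camera calls.

## Task

The pot dolly on the counter is to be uncoupled. First seat the loose wooden chock square and flush in the corner between the dolly's front board and the low aluminium kerb and leave it there; then pull the red latch grip sideways, towards the robot, against its spring, lift the green drawbar off the ball, and finish still holding it in the gripper, raised about 8 cm above its coupled height, so that I can unbolt the ball mount. Leave the pots, tools and other things on the counter where they stand.

Things in the scene. Friction and masses are not known exactly. Their poses are not given: they have to be found in the camera images.
- dock: Fixed assembly that never moves: ball mount, kerb, pot dolly. Origin: on the counter under the ball, centre of the mount's 90 x 90 x 8 mm plate. x points away from the robot (turned up to 0.2 rad), z up. The 34 mm steel ball has its top 59 mm up. The dolly stands to -y; its hinoki deck, y -266 to -532 mm, x -150 to 150 mm, top 70 mm up, carries the black pot.
- corner (a point): Point on the counter where the kerb's face meets the dolly front board's face; axes as the dock, at (-75, -250, 0) mm in its frame. The board's flat face looks to +y, spans dock x -150 to 150 mm and is 6 to 70 mm high. The aluminium kerb (12 mm thick, 22 mm high) runs 150 mm from here to +y; its flat face looks to -x, to the robot. The chock's place is on the -x, +y side.
- chock: Loose hinoki block, rubber sole: 60 mm (x) x 90 mm (y) x 30 mm high, about 0.35 kg, same turned half round. On top a centred grip rib 14 mm thick (x), 50 mm long (y), 30 to 65 mm above the sole. Origin: centre of underside. Home: a 60 mm end flush on the board, a 90 mm side flush on the kerb, so its centre is 30 mm to -x and 45 mm to +y of the corner, x along the dock's x.
- tongue: Green drawbar, a bar 26 mm wide, 18 mm high. Origin: on its hinge axis, 45 mm above the counter, 220 mm from the ball to the dock's -y. x is the hinge axis (the dock's x), y runs along the bar to the coupler. Turns up freely about x (0 coupled, to 0.9 rad), falls back when let go; about 3 N to hold up at the coupler. The coupler hood, 48 x 52 mm, top 70 mm up, sits over the ball.
- coupler (a point): Point on the drawbar at the ball's centre when coupled: then 42 mm above the counter. 220 mm from the hinge. Raised 80 mm (drawbar turned up 0.37 rad) it is 122 mm above the counter.
- latch (a joint): Slide of the spring latch on the coupler, m: 0 shut, 0.016 fully pulled, along the drawbar's -x (to the robot). The spring asks 5 N at 0, 9 N at 0.016, and shuts it when let go. Its pawl hooks under the ball and locks the drawbar down until pulled beyond 0.008; keep it pulled until the drawbar has risen some 30 mm, after that its position does not matter.
- latch_grip (a point): Point in the latch's red upright grip, by which latch and drawbar can be held and lifted together. The grip is 12 mm thick (x), 28 mm long (y, along the drawbar) and stands 80 to 124 mm above the counter when coupled; this point is 107 mm up, mid thickness and length. Below it lies the latch's 6 mm top plate, 74 to 80 mm up.
- pot: Bystander: matte black ceramic pot with a small shrub, 204 mm across, about 240 mm high with the shrub, standing on the dolly's deck. Origin: centre of the underside.
- scoop: Bystander: aluminium scoop, 210 mm long, 45 mm high, lying on the turntable along its x axis. Origin: underside of the pan's rear part.
- mister: Bystander: yellow plastic spray mister with white press button, 76 mm across, 178 mm high. Origin: centre of the underside.
- turntable: Bystander: round hinoki turntable, 220 mm across, 44 mm high. Origin: centre of the underside.
- clay_pot: Bystander: empty terracotta pot, 126 mm across, 110 mm high. Origin: centre of the underside.
- feed_jar: Bystander: clear jar with green cap, 76 mm across, 110 mm high. Origin: centre of the underside.
- tray: Bystander: black seedling tray with six cells, 120 x 200 x 50 mm. Origin: centre of the underside.
Not all that is in view belongs to the job. What is shaped like the chock but pink or yellow is not meant.

How it is judged:
By the outcome, as a careful person would: the job done as asked, in the order asked, and still so for the second after the job is handed in, while the arm keeps its last pose, push and grip.
It also fails if it takes over 54 s, if anything falls off the work surface, if the arm or the gripper's body presses on something with over 40 N, if the wrist force passes 120 N, or if a joint passes its speed limit or range.

## Working session

There is one attempt and no reset: what is moved stays moved. The work goes in short steps, Python scripts to look and compute and a tool call to move; the robot and the scene stay as the last step left them, time stands still between calls to the robot, and variables do not carry over. Pictures are saved under pics/ and viewed, about 8 in all and at most 12, crops included, and the job is handed in when it is done.

Besides the shell and the picture viewer there is one more tool, called in YAML: its name, and indented under it one key for each argument. jog_arm: Moves the arm, as the interface text tells. Shift numbers are shares of 0.75 m and turn numbers shares of 360 degrees, none past 1 either way. Its arguments: {"type":"object","properties":{"steps":{"type":"array","items":{"type":"number","minimum":-1,"maximum":1}}},"required":["steps"]}

```bash
mkdir -p pics
cat > h.py <<'E'
import numpy as np, cv2
from station import status,get_image,camera_info
def cam(n):
    c=camera_info(n); f=240/np.tan(np.radians(c["fov_y"])/2)
    K=np.array([[f,0,c["cx"]],[0,f,c["cy"]],[0,0,1]]); return K,np.array(c["D"],float),np.array(c["camera_from_world"])
def ray(n,uv):
    K,D,T=cam(n); p=cv2.undistortPoints(np.array(uv,float).reshape(-1,1,2),K,D).reshape(-1,2)
    d=np.c_[p,np.ones(len(p))]@T[:3,:3]; return -T[:3,:3].T@T[:3,3],d
def onz(n,uv,z):
    o,d=ray(n,uv); return o+d*((z-o[2])/d[:,2])[:,None]
def proj(n,X):
    K,D,T=cam(n); return cv2.projectPoints(np.array(X,float).reshape(-1,1,3),cv2.Rodrigues(T[:3,:3])[0],T[:3,3],K,D)[0].reshape(-1,2)
E
python3 - <<'E'
from h import *
for n in("side","top"):
    cv2.imwrite(f"pics/{n}0.png",get_image(n)); K,D,T=cam(n); print(n,K[0,0],D,-T[:3,:3].T@T[:3,3],T[:3,:3].round(2).tolist())
s=status.read_state();print(s["eef_pos"],s["tool_rot"],s["t"])
E
```

```text
side 483.16269642906735 [-0.12624452  0.          0.          0.          0.        ] [0.03112136 0.8009226  0.82478663] [[-0.8, -0.59, 0.02], [-0.39, 0.5, -0.77], [0.45, -0.63, -0.63]]
top 528.9069907872092 [-0.11492569  0.          0.          0.          0.        ] [0.35642672 0.03817002 1.61163795] [[-0.0, -1.0, -0.01], [-0.99, 0.0, -0.13], [0.13, 0.01, -0.99]]
[ 0.21845777 -0.53169236  0.24177166] [-98.93228592  89.94108475 103.40208048] 0.1
```

View pics/top0.png

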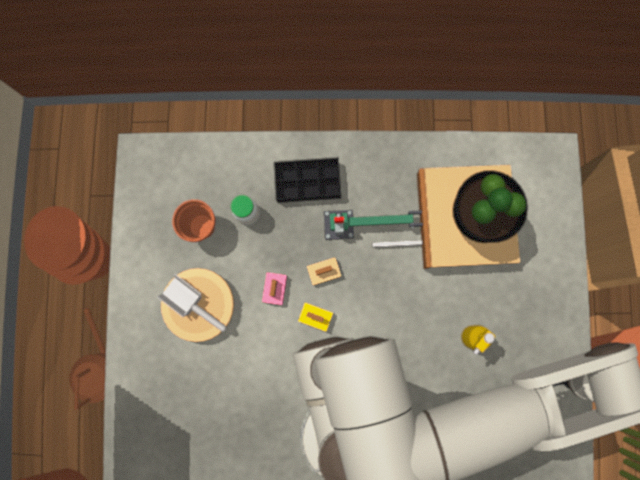

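View pics/side0.png

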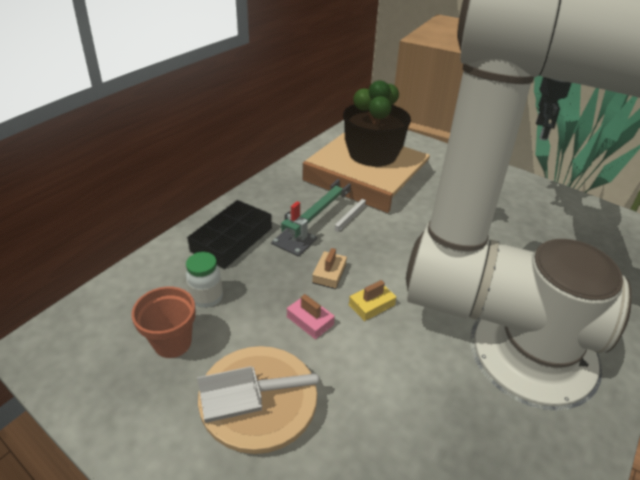

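The top view shows three chock-shaped blocks: hinoki (323,271), pink (275,289) and yellow (316,317). The hinoki one is the chock. The red grip is at (339,221), the kerb at (398,244) and the board edge at about (424,170–268). Next I'll measure these and take one close crop.

Run:
```python
from h import *
im={n:cv2.imread(f"pics/{n}0.png") for n in("top","side")}
t=cv2.resize(im["top"][150:300,255:435],None,fx=4.4,fy=4,interpolation=cv2.INTER_CUBIC)
t=cv2.resize(im["top"][185:285,255:435],None,fx=4.4,fy=4.4,interpolation=cv2.INTER_CUBIC)[:, :792]
s=cv2.resize(im["side"][175:295,260:440],None,fx=4.4,fy=4.4,interpolation=cv2.INTER_CUBIC)
cv2.imwrite("pics/crop1.png",t); cv2.imwrite("pics/crop2.png",s)
h=cv2.cvtColor(im["top"],cv2.COLOR_BGR2HSV)
for p in [(316,276),(323,270),(335,268),(450,250),(424,220),(398,244),(339,220),(380,221),(350,260)]: print(p,h[p[1],p[0]])
h=cv2.cvtColor(im["side"],cv2.COLOR_BGR2HSV)
for p in [(325,272),(331,257),(296,211),(320,210),(352,214)]: print(p,h[p[1],p[0]])
```

```text
(316, 276) [ 19 103 232]
(323, 270) [ 13 157 180]
(335, 268) [ 18 106 231]
(450, 250) [ 19 114 228]
(424, 220) [ 14 160 172]
(398, 244) [ 12  12 213]
(339, 220) [  1 227 202]
(380, 221) [ 75 119 137]
(350, 260) [ 25  30 163]
(325, 272) [ 17  97 199]
(331, 257) [ 13 128 135]
(296, 211) [  2 159 101]
(320, 210) [66 54 75]
(352, 214) [ 30  15 120]
```

View pics/crop1.png

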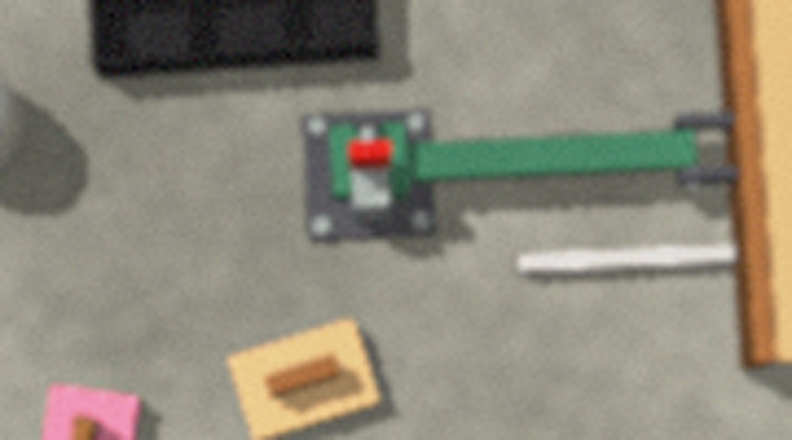

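View pics/crop2.png

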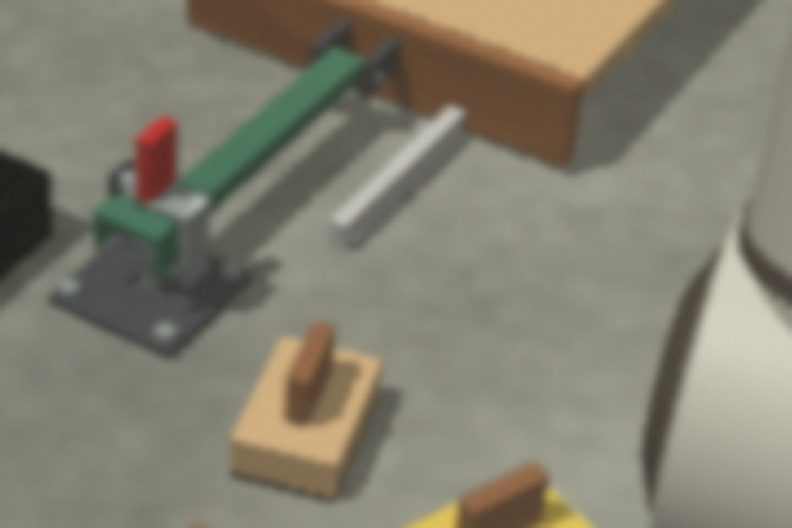

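The crops confirm the hinoki block at top (323,271) with its rib near (323,270). The kerb runs along pixels (373–422,244) and the grip is at (339,219). Now the numbers.

```bash
cat >> h.py <<'E'
def rect(n,mask,z,box=None):
    m=np.zeros_like(mask)
    if box: x0,y0,x1,y1=box; m[y0:y1,x0:x1]=mask[y0:y1,x0:x1]
    else: m=mask
    c=max(cv2.findContours(m,cv2.RETR_EXTERNAL,cv2.CHAIN_APPROX_NONE)[0],key=cv2.contourArea)
    w=onz(n,c.reshape(-1,2),z)[:,:2]; (cx,cy),(a,b),th=cv2.minAreaRect((w*1000).astype(np.float32))
    if a<b: a,b,th=b,a,th-90
    return (round(cx,1),round(cy,1)),(round(a,1),round(b,1)),round((th+90)%180-90,1),cv2.contourArea(c)
E
python3 - <<'E'
from h import *
im=cv2.imread("pics/top0.png");h=cv2.cvtColor(im,cv2.COLOR_BGR2HSV)
wood=cv2.inRange(h,(8,70,60),(24,255,255))
print("chock",rect("top",wood,.03,(295,250,352,295)))
rib=cv2.inRange(h,(8,135,100),(16,255,255))
print("rib",rect("top",rib,.065,(295,250,352,295)))
kerb=cv2.inRange(h,(0,0,190),(180,40,255)); print("kerb",rect("top",kerb,.022,(365,235,423,252)))
g=cv2.inRange(h,(60,80,60),(90,255,255)); print("bar",rect("top",g,.054,(357,205,415,240)))
r=cv2.inRange(h,(0,150,120),(8,255,255))|cv2.inRange(h,(172,150,120),(180,255,255)); print("grip",rect("top",r,.124,(325,205,355,230)))
pl=cv2.inRange(h,(0,0,0),(180,255,115)); print("plate",rect("top",pl|g|r|kerb,.008,(318,205,354,242)))
print("deck",rect("top",wood,.07,(412,160,525,275)))
# board brown edge (x cols) per row
for y in (180,200,235,260):
    row=[i for i in range(410,440) if wood[y,i]]; br=[i for i in range(410,440) if rib[y,i]]
    print(y,onz("top",[(row[0]-.5,y),(br[-1]+.5,y)],.07)[:,:2].round(4).tolist())
ims=cv2.imread("pics/side0.png");hs=cv2.cvtColor(ims,cv2.COLOR_BGR2HSV)
r=cv2.inRange(hs,(0,120,60),(8,255,255))|cv2.inRange(hs,(172,120,60),(180,255,255))
ys,xs=np.nonzero(r[195:228,285:305]); 
u=(xs.mean()+285,ys.mean()+195);print("side grip",u,xs.min()+285,xs.max()+285,ys.min()+195,ys.max()+195,onz("side",[u],.102))
# side: kerb ends and chock verts for check (crop2 px -> full)
for nm,p,z in [("kerb near end top",(335,215),.022),("kerb board top",(462,110),.022),("kerb foot front-left",(345,248),0),
  ("chock TL",(285,337),.03),("chock TR",(383,358),.03),("chock BL",(232,440),.03),("chock BR",(340,468),.03),("plate front",(172,356),0),("plate left",(50,297),0)]:
    print(nm,(onz("side",[(260+p[0]/4.4,175+p[1]/4.4)],z)[0,:2]*1000).round(1))
E
```

```text
chock ((496.4, 72.7), (92.1, 63.8), -71.6, 604.0)
rib ((495.9, 72.8), (45.5, 14.0), -71.5, 56.5)
kerb ((582.3, -149.4), (146.7, 11.2), -87.3, 126.0)
bar ((647.6, -109.2), (166.6, 25.4), -86.2, 373.5)
grip ((636.8, 28.9), (25.7, 11.6), 89.9, 31.5)
plate ((638.6, 28.2), (96.8, 89.5), -0.1, 751.0)
deck ((659.6, -357.3), (304.1, 292.1), 2.9, 5640.5)
180 [[0.7661, -0.206], [0.7661, -0.2301]]
200 [[0.7046, -0.2104], [0.7046, -0.2344]]
235 [[0.5988, -0.2138], [0.5988, -0.2376]]
260 [[0.5245, -0.218], [0.5244, -0.2417]]
side grip (np.float64(294.8360655737705), np.float64(210.2622950819672)) 291 299 202 219 [[0.64169338 0.02864492 0.102     ]]
kerb near end top [582.8 -77.1]
kerb board top [ 580.6 -222.4]
kerb foot front-left [574.2 -77.5]
chock TL [535.8  42.5]
chock TR [481.8  23.2]
chock BL [509.5 128.6]
chock BR [451.4 110.6]
plate front [597.1  68.1]
plate left [687.6  71.1]
```

```bash
cat >> h.py <<'E'
from scipy.spatial.transform import Rotation as Ro
def go(x,y,z,yaw):
    "shares from the present pose to TCP x,y,z with jaw axis along yaw (mod 180)"
    s=status.read_state(); R=Ro.from_euler("xyz",s["tool_rot"],degrees=True).as_matrix()
    d=R.T@(np.array([x,y,z])-s["eef_pos"]); ty=np.degrees(np.arctan2(R[1,1],R[0,1]))
    w=(yaw-ty+90)%180-90  # world turn about +z; tool x is down
    return (d/.75).round(4),round(-w/360,4),"jaw yaw",round(ty,2),"tool y,z:",R[:,1].round(3),R[:,2].round(3)
def st():
    s=status.read_state(); print(round(s["t"],2),s["eef_pos"].round(4) if hasattr(s["eef_pos"],"round") else s["eef_pos"],np.round(s["contact_force"],1),np.round(s["moment"],2),round(s["grip_width"],4),np.round(s["joint_positions"],1))
E
python3 -c "
from h import *
st();print(go(.496,.073,.15,18.4))"
```

```text
0.1 [ 0.2185 -0.5317  0.2418] [0.5 0.1 1.4] [ 0.06  0.01 -0.05] 0.0854 [-75.3   8.6  82.4   0.   89.   -7.7]
(array([ 0.1231, -0.605 , -0.6487]), np.float64(-0.2391), 'jaw yaw', np.float64(-67.67), 'tool y,z:', array([ 0.38 , -0.925, -0.001]), array([-0.925, -0.38 , -0.   ]))
```

jog_arm:
  steps: [-1, 0, -0.605, -0.6487, -0.2391, -1, 0, -0.605, -0.6487, -0.2391, -1, 0, -0.605, -0.6487, -0.2391, -1, 0, -0.605, -0.6487, -0.2391, -1, 0, -0.605, -0.6487, -0.2391, -1, 0, -0.605, -0.6487, -0.2391, -1, 0, -0.605, -0.6487, -0.2391, -1, 0, -0.605, -0.6487, -0.2391, -1, 0, -0.605, -0.6487, -0.2391, -1, 0, -0.605, -0.6487, -0.2391, -1, 0, -0.605, -0.6487, -0.2391, -1, 0, -0.605, -0.6487, -0.2391]

```text
t: 1.3
eef_pos: [0.4691, 0.0157, 0.2423]
tool_rot: [70.0, 90.0, -1.5]
contact_force: [1.1, -1.1, -0.0]
grip_width: 0.0854
```

```bash
python3 -c "
from h import *
st();print(go(.496,.073,.045,18.4))"
```

```text
1.3 [0.4691 0.0157 0.2423] [ 1.1 -1.1 -0. ] [-0.02 -0.09 -0.02] 0.0854 [ -7.5  -4.1  95.6   0.   88.5 -26. ]
(array([ 0.2631,  0.0581, -0.0612]), np.float64(0.0001), 'jaw yaw', np.float64(18.45), 'tool y,z:', array([0.949, 0.316, 0.   ]), array([ 0.316, -0.949,  0.   ]))
```

jog_arm:
  steps: [0, 0.08, 0.0581, -0.0612, 0, 0, 0.16, 0.0581, -0.0612, 0, 0, 0.16, 0.0581, -0.0612, 0, 0, 0.16, 0.0581, -0.0612, 0]

```text
t: 1.7
eef_pos: [0.4934, 0.0719, 0.1176]
tool_rot: [-111.0, 89.5, 177.5]
contact_force: [-0.0, -0.1, 1.8]
grip_width: 0.0429
```

Run:
```python
from h import *
im=get_image("side");st();print(go(.496,.073,.045,18.4))
print(proj("side",[[.496,.073,.065]]))
a=im[165:315,230:430];cv2.imwrite("pics/c3.png",cv2.resize(a,None,fx=4,fy=4,interpolation=cv2.INTER_CUBIC))
```

```text
1.75 [0.4946 0.0711 0.1208] [0.4 0.  0.7] [-0.   -0.03 -0.  ] 0.0424 [ -0.7   4.1 101.8   0.   74.3 -19.1]
(array([ 0.1011,  0.003 , -0.0017]), np.float64(0.0002), 'jaw yaw', np.float64(18.48), 'tool y,z:', array([ 0.948,  0.317, -0.004]), array([ 0.317, -0.948, -0.001]))
[[331.49490502 253.9525178 ]]
```

View pics/c3.png

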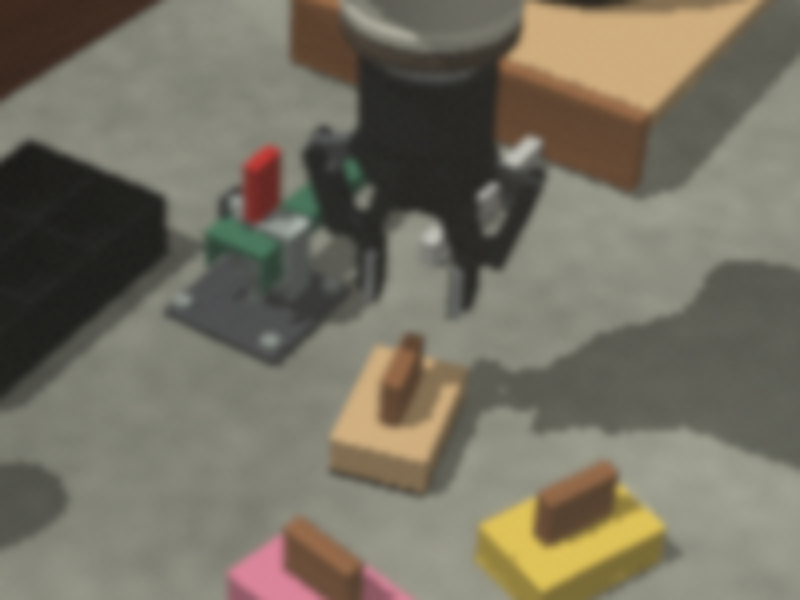

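The gripper is over the hinoki chock with its rib between the fingers, so I'm going down and closing.

jog_arm:
  steps: [0, 0.06, 0.003, -0.0017, 0, 0, 0.1, 0.003, -0.0017, 0, 0, 0.1, 0.003, -0.0017, 0, 1, 0.1, 0.003, -0.0017, 0, 1, 0.1, 0.003, -0.0017, 0, 1, 0.1, 0.003, -0.0017, 0, 1, 0.1, 0.003, -0.0017, 0]

```text
t: 2.45
eef_pos: [0.4989, 0.0724, 0.0502]
tool_rot: [69.1, 89.8, -2.5]
contact_force: [-0.5, -1.2, 10.8]
grip_width: 0.0128
```

Run:
```python
from h import *
st();print(go(.54,-.173,.085,2.9))
```

```text
2.45 [0.4989 0.0724 0.0502] [-0.5 -1.2 10.8] [-0.34  0.44 -0.13] 0.0128 [ -0.5   8.6 105.8  -0.   65.3 -18.9]
(array([-0.0462, -0.0511,  0.3279]), np.float64(0.0431), 'jaw yaw', np.float64(18.4), 'tool y,z:', array([0.949, 0.316, 0.004]), array([ 0.316, -0.949,  0.001]))
```

jog_arm:
  steps: [1, -0.02, 0, 0, 0, 1, -0.05, 0, 0, 0, 1, -0.05, -0.0511, 0.3279, 0.0431, 1, -0.05, -0.0511, 0.3279, 0.0431, 1, -0.05, -0.0511, 0.3279, 0.0431, 1, -0.05, -0.0511, 0.3279, 0.0431, 1, -0.05, -0.0511, 0.3279, 0.0431, 1, -0.05, -0.0511, 0.3279, 0.0431, 1, -0.05, -0.0511, 0.3279, 0.0431, 1, -0.05, -0.0511, 0.3279, 0.0431]

```text
t: 3.45
eef_pos: [0.5388, -0.1723, 0.0857]
tool_rot: [82.0, 90.0, -5.1]
contact_force: [-0.1, 1.3, -2.0]
grip_width: 0.0125
```

Run:
```python
from h import *
im=get_image("side");tp=get_image("top");st();print(go(.54,-.173,.05,2.9))
a=im[140:290,270:470];b=tp[200:275,330:430]
cv2.imwrite("pics/c4.png",np.vstack([cv2.resize(a,(600,450),interpolation=cv2.INTER_CUBIC)[:300],cv2.resize(b,(600,450),interpolation=cv2.INTER_CUBIC)[:300]]))
```

```text
3.55 [ 0.5388 -0.1718  0.0855] [-0.7 -0.9 -2.9] [ 0.01  0.02 -0.  ] 0.0129 [-25.5  13.4  95.5   0.   71.1 -28.5]
(array([0.0473, 0.0015, 0.0017]), np.float64(0.0002), 'jaw yaw', np.float64(2.97), 'tool y,z:', array([0.999, 0.052, 0.001]), array([ 0.052, -0.999,  0.   ]))
```

View pics/c4.png

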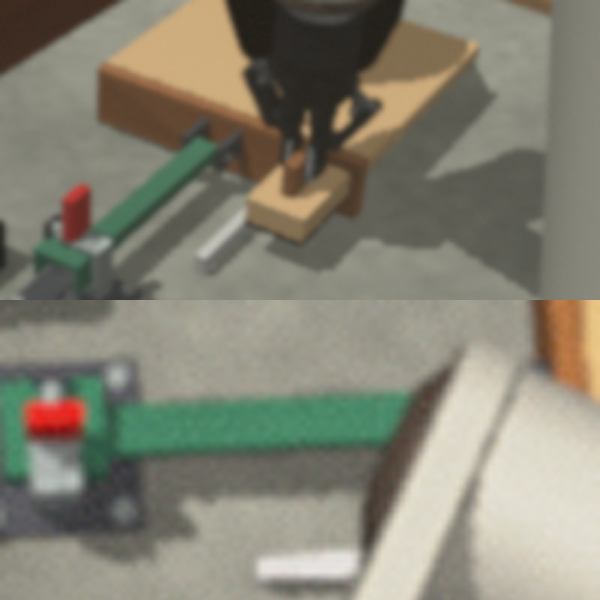

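The chock is held square, roughly 8–10 mm off both faces. I'll lower it, then slide it to the board.

jog_arm:
  steps: [1, 0.03, 0.0015, 0, 0, 1, 0.0465, 0.0015, 0, 0, 1, 0.0465, 0.0015, 0, 0, 1, 0.0465, 0.0015, 0.004, 0, 1, 0.0465, 0.0015, 0.008, 0, 1, 0.0465, 0.0015, 0.008, 0]

```text
t: 4.15
eef_pos: [0.5402, -0.179, 0.0501]
tool_rot: [51.9, 90.0, -35.2]
contact_force: [0.2, 0.7, -2.5]
grip_width: 0.013
```

```bash
python3 -c "
from h import *
st()"
```

```text
4.15 [ 0.5402 -0.179   0.0501] [ 0.2  0.7 -2.5] [ 0.04 -0.03 -0.03] 0.013 [-26.1  15.9  96.9  -0.   67.2 -29. ]
```

jog_arm:
  steps: [1, 0, 0, 0.002, 0, 1, 0, 0, 0.004, 0, 1, 0, 0, 0.004, 0]

```text
t: 4.45
eef_pos: [0.5403, -0.1819, 0.0499]
tool_rot: [163.7, 90.0, 76.6]
contact_force: [0.6, 0.4, -3.3]
grip_width: 0.0128
```

jog_arm:
  steps: [1, 0, 0, 0.002, 0, 1, 0, 0, 0.004, 0, 1, 0, 0, 0.004, 0]

```text
t: 4.75
eef_pos: [0.5404, -0.1833, 0.05]
tool_rot: [-174.3, 89.8, 98.6]
contact_force: [-1.0, 13.8, 3.8]
grip_width: 0.013
```

Contact with the board at y = -0.183. Next, the kerb.

jog_arm:
  steps: [1, 0, 0.003, -0.001, 0, 1, 0, 0.006, -0.001, 0, 1, 0, 0.006, -0.001, 0]

```text
t: 5.05
eef_pos: [0.5447, -0.183, 0.0496]
tool_rot: [-145.8, 89.9, 127.1]
contact_force: [-1.8, 6.0, -1.4]
grip_width: 0.0129
```

jog_arm:
  steps: [1, 0, 0.002, 0, 0, 1, 0, 0.004, 0, 0, 1, 0, 0.004, 0, 0]

```text
t: 5.35
eef_pos: [0.5475, -0.1829, 0.0495]
tool_rot: [-141.1, 89.9, 131.8]
contact_force: [-2.0, 6.2, -2.8]
grip_width: 0.0129
```

jog_arm:
  steps: [1, 0, 0.002, 0, 0, 1, 0, 0.003, 0, 0, 1, 0, 0.003, 0, 0]

```text
t: 5.65
eef_pos: [0.5492, -0.1828, 0.0495]
tool_rot: [-124.6, 89.8, 148.3]
contact_force: [-8.1, 5.6, 0.6]
grip_width: 0.0132
```

```bash
python3 -c "
from h import *
st();print(go(0,0,0,0)[2:])"
```

```text
5.65 [ 0.5492 -0.1828  0.0495] [-8.1  5.6  0.6] [ 1.09  1.39 -0.05] 0.0132 [-26.   17.1  95.4   0.   67.7 -28.9]
('jaw yaw', np.float64(2.9), 'tool y,z:', array([ 0.999,  0.051, -0.003]), array([ 0.051, -0.999, -0.002]))
```

jog_arm:
  steps: [1, 0.001, 0.001, 0.001, 0, 1, 0.002, 0.002, 0.002, 0, 1, 0.002, 0.003, 0.002, 0, 1, 0.002, 0.003, 0.002, 0]

```text
t: 6.05
eef_pos: [0.5494, -0.1828, 0.0489]
tool_rot: [-121.7, 89.5, 151.3]
contact_force: [-35.6, 20.7, 32.4]
grip_width: 0.0129
```

```bash
python3 -c "
from h import *
st();print(go(0,0,0,0)[2:4])"
```

```text
6.05 [ 0.5494 -0.1828  0.0489] [-35.6  20.7  32.4] [ 3.27  5.95 -0.13] 0.0129 [-26.   17.3  95.2   0.   68.  -29. ]
('jaw yaw', np.float64(2.93))
```

Both faces are met and the chock is firm: 35 N against the kerb, 21 N against the board, with almost no yaw moment. I'll ease off and release it.

jog_arm:
  steps: [1, 0, -0.003, -0.002, 0, 1, 0, -0.003, -0.002, 0, 0.4, 0, -0.003, -0.002, 0, 0.2, 0, -0.003, -0.002, 0, 0.2, 0, -0.003, -0.002, 0, 0.2, -0.04, -0.003, -0.002, 0, 0.2, -0.1, -0.003, -0.002, 0, 0.2, -0.16, -0.003, -0.002, 0, 0.2, -0.16, -0.003, -0.002, 0]

```text
t: 6.95
eef_pos: [0.5522, -0.1845, 0.1749]
tool_rot: [61.3, 89.5, -25.8]
contact_force: [0.3, -0.2, 0.2]
grip_width: 0.034
```

```bash
python3 -c "
from h import *
st();print(go(.50,.03,.19,2.9))"
```

```text
6.95 [ 0.5522 -0.1845  0.1749] [ 0.3 -0.2  0.2] [-0.04 -0.04 -0.04] 0.034 [-26.1  10.9  87.5   0.   81.  -29. ]
(array([-0.0218, -0.0549, -0.2891]), np.float64(-0.0), 'jaw yaw', np.float64(2.9), 'tool y,z:', array([0.999, 0.051, 0.008]), array([ 0.051, -0.999,  0.004]))
```

jog_arm:
  steps: [0.2, -0.05, 0, -0.05, 0, 0.2, -0.05, 0.05, -0.15, 0, 0.2, -0.05, 0.1, -0.28, 0, 0.2, -0.05, 0.1, -0.28, 0, 0.2, -0.05, 0.1, -0.28, 0, 0.2, -0.05, 0.1, -0.28, 0]

```text
t: 7.55
eef_pos: [0.6154, 0.0343, 0.2057]
tool_rot: [158.1, 89.9, 71.2]
contact_force: [0.0, -1.2, -0.5]
grip_width: 0.0343
```

Run:
```python
from h import *
im=get_image("side");tp=get_image("top");st();print(go(.6395,.028,.099,2.9))
a=im[140:270,270:420];b=tp[200:275,330:430]
cv2.imwrite("pics/c5.png",np.hstack([cv2.resize(a,(600,520),interpolation=cv2.INTER_CUBIC)[:,:]]))
hs=cv2.cvtColor(im,cv2.COLOR_BGR2HSV)
r=cv2.inRange(hs,(0,120,60),(8,255,255))|cv2.inRange(hs,(172,120,60),(180,255,255))
ys,xs=np.nonzero(r[195:228,285:305]);print(len(xs),xs.mean()+285,ys.mean()+195)
# predicted chock seated corners (top z=.03) in side
c=np.array([.5809,-.2264]);a=np.radians(2.9);Rm=np.array([[np.cos(a),-np.sin(a)],[np.sin(a),np.cos(a)]])
P=[np.r_[c+Rm@np.array(q),.03] for q in [(0,0),(-.06,0),(-.06,.09),(0,.09)]]
print(((proj("side",P)-[270,140])*4).round(0).tolist())
```

```text
7.65 [0.6146 0.0307 0.2057] [-0.6 -0.8 -0.9] [-0.03 -0.06 -0.03] 0.0343 [-4.3 14.2 79.9 -0.  85.9 -7.3]
(array([0.1422, 0.033 , 0.0053]), np.float64(0.0003), 'jaw yaw', np.float64(2.99), 'tool y,z:', array([ 0.999,  0.052, -0.   ]), array([ 0.052, -0.999,  0.   ]))
123 294.8048780487805 210.2520325203252
[[384.0, 228.0], [457.0, 256.0], [397.0, 319.0], [321.0, 289.0]]
```

View pics/c5.png

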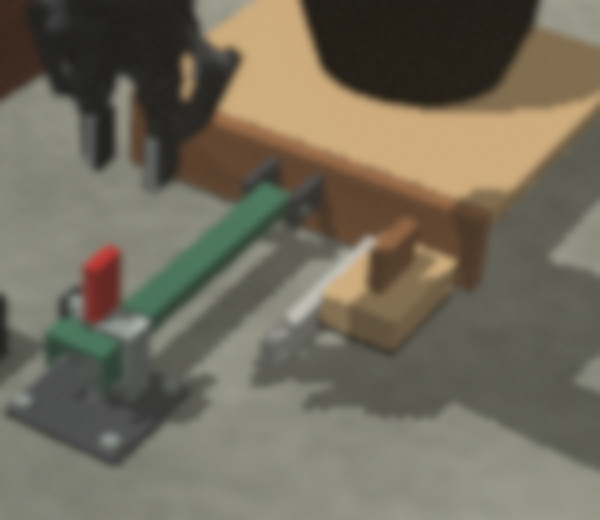

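The side crop shows the chock tight against the board and kerb, with its corners at the predicted pixels, (321,289) to (457,256). Now down onto the red grip.

jog_arm:
  steps: [0.2, 0.03, 0.033, 0.0053, 0, 0.2, 0.05, 0.033, 0.0053, 0, 0.2, 0.05, 0.033, 0.0053, 0, 0.2, 0.1, 0.033, 0.0053, 0, 0.2, 0.1422, 0.033, 0.0053, 0, 0.2, 0.1422, 0.033, 0.0053, 0, 0.2, 0.1422, 0.033, 0.0053, 0]

```text
t: 8.35
eef_pos: [0.6394, 0.0268, 0.1008]
tool_rot: [87.5, 90.0, 0.4]
contact_force: [-0.4, 0.7, -0.5]
grip_width: 0.0343
```

Run:
```python
from h import *
im=get_image("side");st();print(go(.6395,.028,.099,2.9))
cv2.imwrite("pics/c6.png",cv2.resize(im[150:270,240:390],(750,600),interpolation=cv2.INTER_CUBIC))
```

```text
8.4 [0.64   0.0269 0.1017] [0.4 0.  0.5] [-0.05 -0.02 -0.04] 0.0341 [-4.5 20.8 83.8  0.  75.3 -7.4]
(array([ 0.0036, -0.0006, -0.0015]), np.float64(-0.0001), 'jaw yaw', np.float64(2.87), 'tool y,z:', array([0.999, 0.05 , 0.002]), array([ 0.05 , -0.999,  0.   ]))
```

View pics/c6.png

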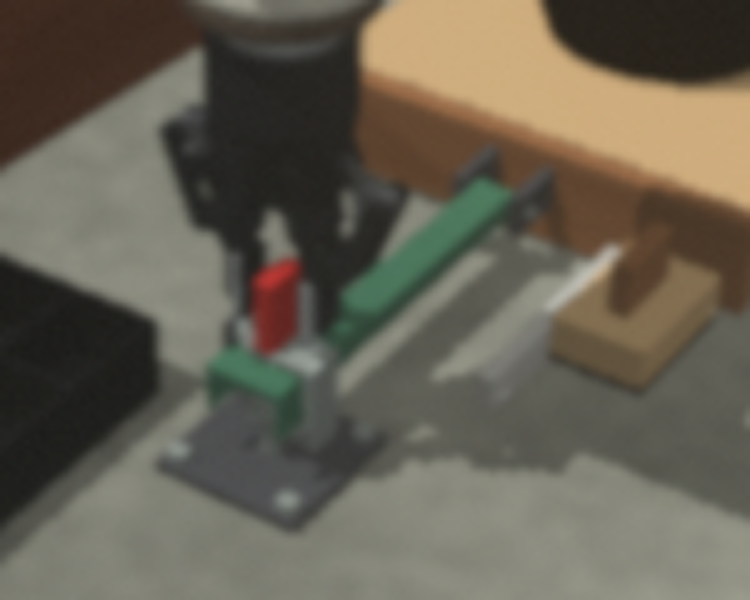

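The red grip at (277,307) stands between the two fingers, so I'm closing.

jog_arm:
  steps: [1, 0.001, 0, 0, 0, 1, 0.001, 0, 0, 0, 1, 0.001, 0, 0, 0, 1, 0.001, 0, 0, 0, 1, 0.001, 0, 0, 0]

```text
t: 8.9
eef_pos: [0.6401, 0.0272, 0.1005]
tool_rot: [81.5, 89.9, -5.6]
contact_force: [-1.3, -0.4, 7.6]
grip_width: 0.0112
```

Run:
```python
from h import *
st()
```

```text
8.9 [0.6401 0.0272 0.1005] [-1.3 -0.4  7.6] [-0.1   0.36 -0.09] 0.0112 [-4.5 20.9 83.8 -0.  75.2 -7.3]
```

jog_arm:
  steps: [1, 0, -0.005, 0, 0, 1, 0, -0.01, 0, 0, 1, 0, -0.015, 0, 0, 1, 0, -0.019, 0, 0, 1, 0, -0.019, 0, 0, 1, 0, -0.019, 0, 0]

```text
t: 9.5
eef_pos: [0.6266, 0.0265, 0.1005]
tool_rot: [85.8, 89.7, -1.3]
contact_force: [8.8, 0.6, 4.5]
grip_width: 0.0112
```

The latch is pulled about 13.5 mm at 8.8 N, which matches the spring. Lifting along the hinge arc.

jog_arm:
  steps: [1, -0.0075, 0, 0.0023, 0, 1, -0.0147, 0, 0.0046, 0, 1, -0.0218, 0, 0.0072, 0, 1, -0.0288, 0, 0.0099, 0, 1, -0.0288, 0, 0.0099, 0]

```text
t: 10.0
eef_pos: [0.6267, 0.0192, 0.1217]
tool_rot: [94.0, 89.8, 6.9]
contact_force: [8.8, 1.9, -5.1]
grip_width: 0.0109
```

jog_arm:
  steps: [1, -0.007, 0, 0.003, 0, 1, -0.014, 0, 0.0062, 0, 1, -0.0208, 0, 0.0094, 0, 1, -0.0277, 0, 0.0128, 0, 1, -0.0345, 0, 0.0166, 0, 1, -0.041, 0, 0.0204, 0, 1, -0.0476, 0, 0.0243, 0, 1, -0.0541, 0, 0.0282, 0, 1, -0.063, 0, 0.034, 0, 1, -0.0716, 0, 0.0405, 0, 1, -0.0716, 0, 0.0405, 0, 1, -0.0716, 0, 0.0405, 0]

```text
t: 11.2
eef_pos: [0.6278, -0.0111, 0.1747]
tool_rot: [95.0, 89.9, 7.9]
contact_force: [8.2, 0.2, -4.0]
grip_width: 0.0112
```

Run:
```python
from h import *
im=get_image("side");tp=get_image("top");st()
o=np.array([.6432,.0271]);a=np.radians(2.9);Rm=np.array([[np.cos(a),-np.sin(a)],[np.sin(a),np.cos(a)]])
t=.37;y=.22*np.cos(t)-.22
A=cv2.resize(im[110:260,240:400],(640,600),interpolation=cv2.INTER_CUBIC)
cv2.imwrite("pics/c7.png",A)
cv2.imwrite("pics/top7.png",tp)
```

```text
11.3 [ 0.6278 -0.0111  0.1746] [ 8.1  1.4 -5.5] [ 0.3  -1.14 -0.21] 0.011 [ -8.1  16.5  80.7   0.   82.7 -10.9]
```

View pics/c7.png

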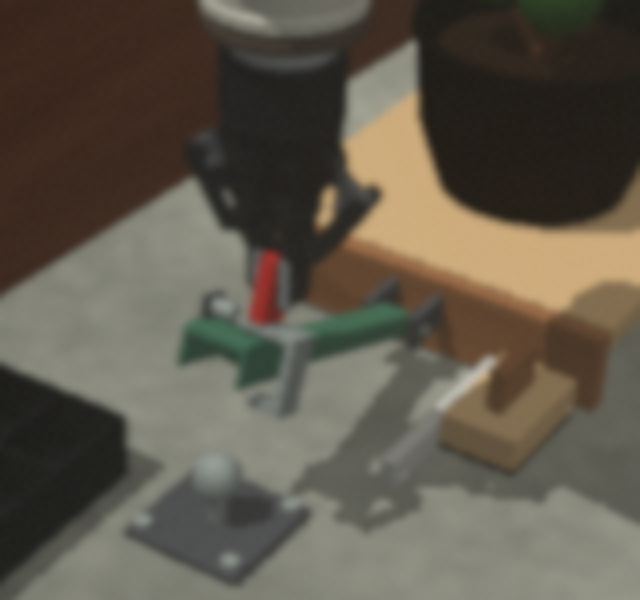

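View pics/top7.png

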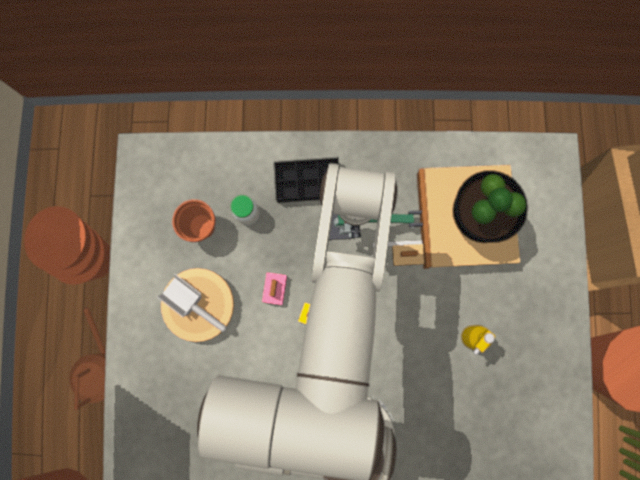

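The drawbar is up and the ball is bare at crop pixel (215,475). The chock is still flush, and nothing else has moved. Handing in.

```bash
python3 -c "
from station import finish_job
from h import *
st();print(finish_job())"
```

```text
11.3 [ 0.6278 -0.0111  0.1746] [ 8.1  1.4 -5.5] [ 0.3  -1.14 -0.21] 0.011 [ -8.1  16.5  80.7   0.   82.7 -10.9]
the job is handed in; nothing more can be done
None
```

The dolly is uncoupled: the chock is seated in the corner, and the gripper still holds the drawbar up. I handed the job in at 11.3 s of robot time, and no verdict was reported.

- **Chock:** I slid the hinoki chock against the board, then the kerb. It pressed firmly on both (about 21 N and 35 N) with almost no twist. After release, the side picture showed it flush with both faces, at the pixels I predicted.
- **Latch and drawbar:** I pulled the red grip about 13.5 mm at 8.8 N, then lifted it along the hinge arc. The gripper rose 74 mm, which puts the coupler about 78–79 mm above its coupled height. That figure is worked out from the arm's pose, not measured directly.
- **Last checks:** The final pictures show the ball bare, the drawbar held and the chock still in place. The other things on the counter stand where they did, though the arm hides part of the yellow block from above. The hold is steady at 5.5 N. No check failed. The top camera put the dock about 2–4 mm nearer the robot than the contact positions did, so I trusted the contacts.

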